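Stack slats crosswise on the ratchet lift and hold it at the third click

ROBOT

A 7-joint arm with a two-finger parallel gripper is mounted at the origin on the work surface. World frame = base frame: x ahead of the robot, y to its left, z up, the work surface at z = 0. Lengths are in mm, angles in rad, forces in N, time in s.
With the tool pointing down it reaches from about 400 to 900 mm from the base axis. Payload 5.6 kg.
Tool frame: the origin (TCP) lies midway between the tips of the shut fingers; the grasp point (between the pads) lies 19 mm behind it; z points along the fingers, y is the line along which they close (so a half turn about z gives the same grasp; the last joint's range is limited). The gripper opens to 92 mm and grips with 3 to 60 N. Pads are 20 mm wide; open, the fingers measure 128 mm over their backs; the gripper's body (75 mm by 189 mm) begins 69 mm behind the grasp point.
Start: joints at [-1.19, 0.468, -0.012, 1.603, 0.006, 1.071, -0.056], TCP at [267.338, 592.486, 214.592] pointing down, gripper open.
Joint ranges: [-2.53, 2.53], [-0.31, 2.02], [-1.57, 1.55], [0.28, 2.44], [-1.29, 4.43], [0.15, 1.84], [-2.92, 2.92]. Speed limits (rad/s): [2.57, 2.57, 3.14, 3.14, 3.14, 3.14, 3.14].

INTERFACE

Orientations are given as a rotation vector (axis times angle).
In Python, from cell import robot, grip, kin, viewer gives the robot as it stands. Calls block until the motion is done:
- robot.movep(position, orientation): joint-space move of the TCP to a pose.
- robot.servo_line(position, feed=150, rotation=None): straight line of the TCP; rotation=None keeps the orientation; feed is the mean speed in mm/s.
- robot.goto_joints(angles): joint-space move.
- grip(opening, newtons=None): opening from 0.0 (shut) to 1.0 (fully open); newtons is the grip in N (None keeps the last); returns when the fingers have stopped.
- robot.hold(seconds).
- kin.ik(position, orientation): joint angles nearest the present ones, or None.
- robot.observe(): the state.
- viewer.read_camera(name): name is "scene" or "top" or "wrist"; returns the picture (384x512x3 uint8, red, green, blue); there is no depth.
- viewer.camera_info(name): a dict with "camera_matrix" (3x3 intrinsics, pixels), "R" (3x3) and "t" (3): a world point X has camera coordinates R X + t. Camera axes: x right, y down, z forward; pixel columns grow to the right and rows downward; lengths in mm; the calibration is good to about 2 mm. A picture is of the moment at which its call begins: read the wrist's pose just before it. camera_info takes no time and is no camera call; for the wrist camera it gives the pose at the moment of the call.
A pose or a line that the arm cannot do raises robot.IKError and nothing moves.
- robot.job_done(): hands the job in; it is judged then, once.
Trained networks look in the newest picture that a camera, given by its name, has taken for a name from the list of things; names that differ only in an ending like _2 or _b are one class to them, and where a whole thing is asked for, a point or a joint stands for the part that bears it (a point fixed in the world has none). Each returns a list of dicts, best first, with "confidence" (0 to 1); they miss things now and then, are a little off and sometimes report something else, mostly with a low value. They report only what shows in the picture. A call takes as long as a camera call. They do not tell look-alikes from the thing itself.
- viewer.silhouettes(name, camera): "mask" (384x512 bool, what is visible of it).
- viewer.pinpoint(name, camera): "at" ([x, y, z] in mm, in the coordinates of the camera as it stood for that picture, good to about 4 mm: a listed point, or the origin of a listed thing).
The state is a dict: "t": time; "joints": joint angles; "joint_velocities": joint speeds; "joint_torque": joint torques, N m; "tcp_pos": TCP position; "tcp_rot": TCP orientation; "contact_force": force on the tool from outside, world axes, zero at the start; "wrist_torque": the same for the moment, N m; "grip_width": opening from 0.0 (shut) to 1.0 (fully open); "grip_force": force on a finger pad.
Only numpy, scipy, OpenCV 4.12 (cv2) and the standard library are available. Lean on these libraries where they do the work, as an engineer would, in place of code of your own. Each camera call takes 0.05 s, during which the arm holds its last target. There are 200 camera calls.

TASK

Finish the little slat tower on the lift table: lay the two darker slats that lie on the bench flat across the two pale ones already there, squarely, one over their front ends and one over their rear ends. Then take the red lever's black handle and work it down exactly three clicks from rest, never on to the fourth, so that the tower rises standing, and finish holding the handle there, because the lever springs back if let go. Leave the glue bottle, paint can and screw jar alone.

Things in the scene. Friction and masses are not known exactly. Their poses are not given: they have to be found in the camera images.
- lifter: Lift table: grey base plate x -100 to +190, y -190 to +160 mm, 12 mm thick, fixed to the bench at a varying place and turn; steel platform on its right, red lever between two yellow cheeks (x 125 to 195, y 74 to 136 mm, 157 mm high) on its left rear. Origin on the bench surface; x to its rear (away from the robot at yaw 0), y left, z up.
- lift_top (a point): Centre of the steel platform's top face (180 x 180 mm), axes as the lifter's; at lifter (0, -90) mm, 65 mm up at rest, rising 8 mm per click. Two dark bearers fixed on it run along y at x = +-60 mm, 20 mm wide, 12 mm high; the pale slats rest on these. Dark slats belong along y at about x = -55 and +55 mm, centred in y, undersides 32 mm above this point.
- low_left: Pale loose slat already on the bearers, running along the platform's x about 55 mm left (+y) of its centre; 180 x 28 x 20 mm, about 60 g; origin at the centre of its underside, x along its length, z up. Its top is 97 mm above the bench with the lever at rest.
- low_right: Pale loose slat like low_left, about 55 mm right (-y) of the platform's centre; 180 x 28 x 20 mm, about 60 g; origin at the centre of its underside, x along its length, z up.
- slat_a: Darker loose slat lying flat on the bench to the right (-y) of the lift table; 180 x 28 x 20 mm, about 60 g; origin at the centre of its underside, x along its length, z up. Either dark slat may go at either end.
- slat_b: The other darker loose slat on the bench; 180 x 28 x 20 mm, about 60 g; origin at the centre of its underside, x along its length, z up.
- lever (a joint): Angle (rad) the red lever is pressed down from rest (0, leaning up 32 deg towards the robot); stop at 1.047. It clicks every 0.1745 (10 deg): third click at 0.524, fourth counts from 0.64. The handle takes 7 to 10 N at a click; on the way to the next the push rises some 6 N, then drops by some 12 N as it clicks over. A spring always drives it back to rest when let go.
- lever_grip (a point): Middle of the black handle: a level round bar, 24 mm thick, 85 mm long, along the lifter's y, sticking out to the left (+y) of the lever's tip; the red arm (12 mm wide) is 50 mm to its right. 180 mm from the hinge line; 225 mm above the bench at rest, about 136 mm at the third click. Open space in front, behind, above and below it.
- lever_hinge (a point): Point on the lever's hinge line (which runs along the lifter's y) at the same y as lever_grip, 130 mm above the bench: the handle moves round it in an upright plane, on a 180 mm radius, on the hinge's front (-x) side.
- glue: Bystander: yellow glue bottle, 56 mm across, 160 mm high, left of the lever; origin at the centre of its underside.
- paint: Bystander: paint can with a red band, 90 mm across, 110 mm high, to the left of the lift table, nearer the robot; origin at the centre of its underside.
- screws: Bystander: glass screw jar with green cap, 50 mm across, 70 mm high, beyond the dark slats; origin at the centre of its underside.
Things that resemble listed ones, but are neither listed nor needed, are in the scene too. What is shaped like the slat_a but green, orange or purple is not meant.

How it is judged:
By the outcome, as a careful person would: the job done as asked, in the order asked, and still so for the second after the job is handed in, while the arm keeps its last pose, push and grip.
It also fails if it takes over 72 s, if anything falls off the work surface, if the arm or the gripper's body presses on something with over 40 N, if the wrist force passes 120 N, or if a joint passes its speed limit or range.

## Working session

There is one attempt and no reset: what is moved stays moved. The work goes in short steps, each a Python script; the robot and the scene stay as the last script left them, time stands still between calls to the robot, and variables do not carry over. Pictures are saved under pics/ and viewed, at most 10 in all, crops included, and the job is handed in when it is done.

```bash
ls; mkdir -p pics; cat > h.py <<'E'
import numpy as np, cv2
from cell import robot, grip, kin, viewer
from scipy.spatial.transform import Rotation as R
def snap(c,fn=None):
    i=viewer.camera_info(c); im=viewer.read_camera(c)
    if fn: cv2.imwrite(fn,im[:,:,::-1])
    return im,i
def w(i,p): return np.array(i["R"]).T@(np.array(p)-np.array(i["t"]).ravel())
def proj(i,X):
    c=np.array(i["R"])@np.array(X,float)+np.array(i["t"]).ravel(); q=np.array(i["camera_matrix"])@c; return q[:2]/q[2]
def ray(i,uv,z):
    d=np.array(i["R"]).T@np.linalg.inv(i["camera_matrix"])@[uv[0],uv[1],1]; o=w(i,[0,0,0]); return o+d*(z-o[2])/d[2]
def down(yaw):  # tool z down, tool x along yaw
    return (R.from_euler('z',yaw)*R.from_euler('x',np.pi)).as_rotvec()
E
python3 - <<'E'
from h import *
for c in ("scene","top"):
    im,i=snap(c,f"pics/{c}0.png")
    print(c,w(i,[0,0,0]).round())
    for n in ["lifter","lift_top","low_left","slat_a","lever_grip","lever_hinge","glue","paint","screws"]:
        for d in viewer.pinpoint(n,c)[:4]: 
            P=w(i,d["at"]); print(n,round(d["confidence"],2),P.round(),proj(i,P).round())
o=robot.observe();print(o["t"],o["tcp_rot"])
a=cv2.imread("pics/scene0.png");b=cv2.imread("pics/top0.png")
E
```

```text
pics
scene [1548. -145.  917.]
lifter 0.75 [546. 107.  -4.] [297. 234.]
lift_top 0.88 [527.  23.  68.] [272. 217.]
lift_top 0.67 [361. 409.  -0.] [363. 193.]
low_left 0.62 [532.  77.  76.] [288. 214.]
slat_a 0.88 [ 240. -467.    1.] [136. 197.]
slat_a 0.85 [ 753. -402.    1.] [140. 298.]
slat_a 0.77 [ 518. -330.   -1.] [169. 241.]
slat_a 0.75 [ 464. -485.    1.] [124. 235.]
lever_grip 0.79 [575. 263. 228.] [351. 178.]
lever_hinge 0.73 [726. 236. 131.] [355. 235.]
lever_hinge 0.3 [546. 110.  -3.] [298. 233.]
glue 0.85 [543. 457.  -2.] [394. 222.]
paint 0.57 [362. 412.   3.] [364. 193.]
screws 0.75 [ 634. -277.   -2.] [184. 265.]
top [ 335.  -34. 1711.]
lifter 0.97 [545. 112.  -1.] [228. 180.]
lift_top 0.56 [532.  23.  65.] [250. 182.]
low_left 0.73 [546. 109.   0.] [229. 180.]
low_left 0.72 [539.  76.  81.] [236. 179.]
slat_a 0.83 [ 758. -400.    3.] [359. 126.]
slat_a 0.76 [ 471. -484.    5.] [383. 199.]
slat_a 0.69 [ 242. -464.    2.] [379. 259.]
slat_a 0.64 [ 520. -332.    2.] [343. 186.]
lever_grip 0.8 [575. 264. 226.] [177. 164.]
lever_grip 0.28 [547. 107.  -1.] [229. 180.]
lever_hinge 0.83 [732. 236. 131.] [191. 125.]
glue 0.86 [547. 452.  -1.] [140. 181.]
paint 0.58 [367. 409.   2.] [150. 227.]
1.0 [6.60750405e-01 3.07126880e+00 1.24563172e-04]
```

```bash
python3 -c "
import cv2,numpy as np
a=cv2.imread('pics/scene0.png')[100:360,90:450];b=cv2.imread('pics/top0.png')[90:290,110:420]
cv2.imwrite('pics/v1.png',cv2.resize(a,None,fx=2.2,fy=2.2,interpolation=3));cv2.imwrite('pics/v2.png',cv2.resize(b,None,fx=2.5,fy=2.5,interpolation=3))"
```

```text
(no output)
```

View pics/v1.png

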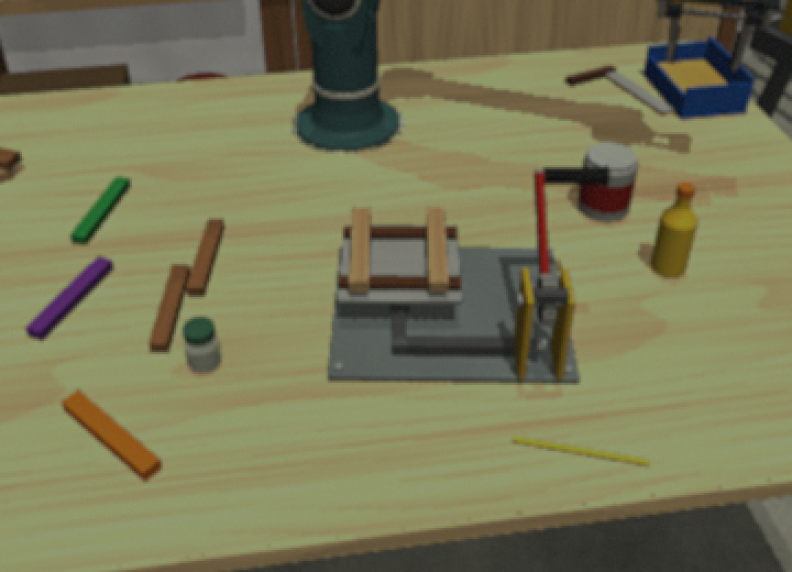

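View pics/v2.png

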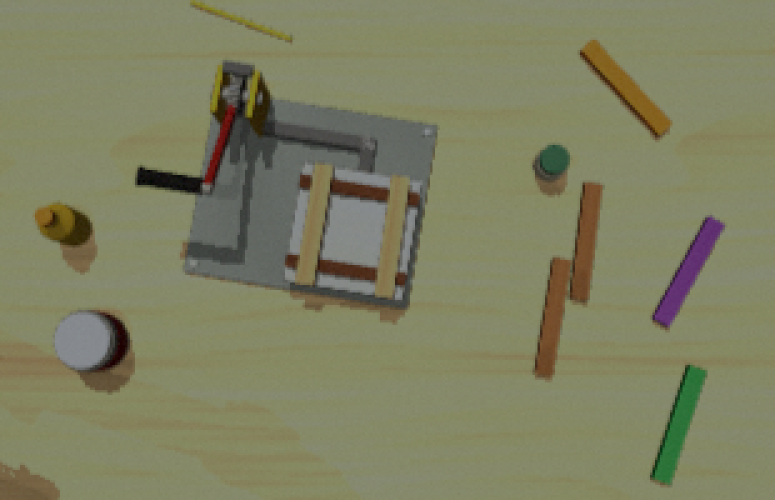

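The scene and top views agree. The dark brown slats are at top-picture pixels of about (331,217) and (345,187), lying nearly along x with their ends staggered side by side. The green, purple and orange pieces are decoys. The lifter is turned about −8.5°. Next I go up and look with the wrist camera.

```bash
cat >> h.py <<'E'
def rects(i,im,name,cam,z):
    for d in viewer.silhouettes(name,cam)[:7]:
        m=np.asarray(d["mask"]); c=im[m].mean(0).round()
        cs=max(cv2.findContours(m.astype(np.uint8),0,1)[0],key=cv2.contourArea).reshape(-1,2)
        P=np.array([ray(i,p,z)[:2] for p in cs]).astype(np.float32)
        b=cv2.boxPoints(cv2.minAreaRect(P)); e=[b[1]-b[0],b[2]-b[1]]; e.sort(key=lambda v:np.hypot(*v)); l=e[1]
        yaw=np.degrees(np.arctan2(l[1],l[0])); yaw=(yaw+90)%180-90
        edge=(cs.min()<=1)
        print(name,round(d["confidence"],2),c,"ctr",b.mean(0).round(1),"size",np.round([np.hypot(*v) for v in e]),"yaw",round(yaw,1),"edge",edge)
def t(): return round(robot.observe()["t"],2)
E
python3 - <<'E'
from h import *
y=np.radians
o=robot.observe(); robot.servo_line([*o["tcp_pos"][:2],420],feed=300)
robot.movep([500,20,430],down(y(81.5))); print(t(),robot.observe()["joints"])
im,i=snap("wrist","pics/w1.png")
for n in ["lift_top","low_left","lever_grip","lever_hinge"]:
    for d in viewer.pinpoint(n,"wrist")[:3]: print(n,round(d["confidence"],2),w(i,d["at"]).round(1),proj(i,w(i,d["at"])).round())
rects(i,im,"low_left","wrist",97)
robot.movep([470,-320,380],down(y(-8))); print(t(),robot.observe()["joints"])
im,i=snap("wrist","pics/w2.png")
for d in viewer.pinpoint("slat_a","wrist")[:4]: print(round(d["confidence"],2),w(i,d["at"]).round(1),proj(i,w(i,d["at"])).round())
rects(i,im,"slat_a","wrist",20)
a=np.hstack([cv2.imread(f"pics/w{k}.png") for k in (1,2)]); cv2.imwrite("pics/v3.png",cv2.resize(a,(800,300)))
E
```

```text
4.04 [-0.68160913  0.03790167  0.6018069   1.68110515 -0.02151629  1.42962443
 -0.22289029]
lift_top 0.6 [533.7  20.1  66.2] [272. 139.]
low_left 0.63 [532.9  75.3  79.3] [268. 104.]
low_left 0.7 [175. 157. 112.] ctr [536.5  77.3] size [ 28. 179.] yaw -9.3 edge False
5.64 [-0.2958477   0.2910576   1.0596162   1.63674476 -0.25912747  1.36666695
 -0.90791012]
0.94 [ 399.4 -279.8    0.4] [235. 186.]
0.69 [ 4.734e+02 -4.880e+02 -4.000e-01] [355. 125.]
0.64 [ 523.5 -335.1    1.8] [258. 107.]
slat_a 0.97 [ 56. 112.  61.] ctr [ 310.8 -487.6] size [36. 49.] yaw -17.3 edge False
slat_a 0.95 [126.  86.  56.] ctr [ 405.4 -281.6] size [ 29. 178.] yaw -10.5 edge False
slat_a 0.81 [101.  56. 122.] ctr [ 473.3 -485.7] size [ 34. 180.] yaw -29.5 edge False
slat_a 0.68 [127.  87.  57.] ctr [ 519.3 -333.9] size [ 29. 178.] yaw -8.0 edge False
```

View pics/v3.png

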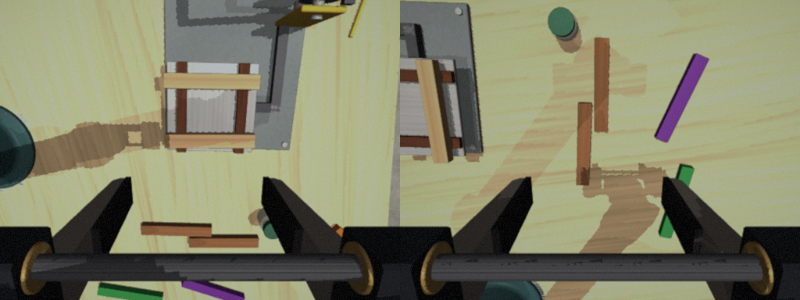

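The wrist pictures show both brown slats, at about (235,186) and (258,107) full-resolution pixels, measured twice with heights of about 0. The jar is clear of the grasp. I pick up the nearer one (A).

```bash
python3 - <<'E'
from h import *
y=np.radians
r=down(y(-10)); p=[404.5,-281.5]
grip(0.65,30)
robot.movep([*p,120],r); robot.servo_line([*p,4],feed=120)
print(robot.observe()["contact_force"].round(1))
grip(0.0,30); print(robot.observe()["grip_width"]*92,robot.observe()["grip_force"])
robot.servo_line([*p,200],feed=200)
robot.movep([450,20,330],down(y(81.5))); print(t())
im,i=snap("wrist","pics/w3.png"); np.savez("w3.npz",im=im,K=i["camera_matrix"],R=i["R"],t=i["t"])
for n in ["lift_top","low_left"]:
    for d in viewer.pinpoint(n,"wrist")[:3]: print(n,round(d["confidence"],2),w(i,d["at"]).round(1))
rects(i,im,"low_left","wrist",97)
for d in viewer.pinpoint("slat_a","wrist")[:3]: print(round(d["confidence"],2),w(i,d["at"]).round(1))
E
```

```text
[ 0.   0.4 -0.2]
27.38249461998036 30.000391602516174
11.57
lift_top 0.92 [535.1  19.3  66.8]
low_left 0.8 [540.   74.9  79.6]
low_left 0.8 [203. 181. 130.] ctr [560.9  72.9] size [ 28. 131.] yaw -8.6 edge False
0.89 [445.5  17.5 326. ]
0.78 [ 7.604e+02 -3.998e+02 -7.000e-01]
```

View pics/w3.png

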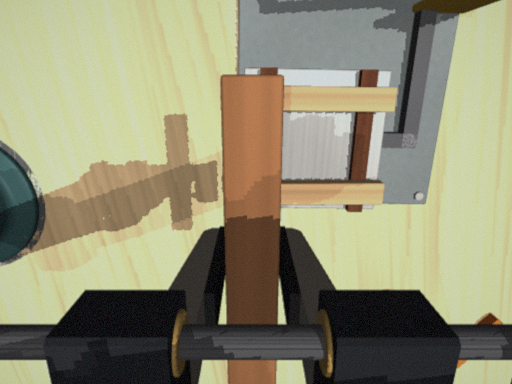

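The held slat fills the middle column (its far end is at row ~76). The pale slats' right ends are at (396,99) and (383,194), and the platform corners are at (391,71), (374,209) and (247,70).

```bash
python3 - <<'E'
from h import *
d=np.load("w3.npz"); i=dict(camera_matrix=d["K"],R=d["R"],t=d["t"])
P=lambda u,v,z: ray(i,(u,v),z)[:2].round(1)
print("plat",P(391,71,65),P(374,209,65),P(247,70,65))
print("pale ends",P(396,99,97),P(383,194,97),"left slat corner",P(396,88,97),P(395,110,97))
print("held end",P(222.5,76,346),P(282.5,76,346))
im=d["im"][:,:,::-1].copy(); c=cv2.resize(im[60:225,215:425],None,fx=3.5,fy=3.5,interpolation=2); cv2.imwrite("pics/v4.png",c)
E
```

```text
plat [633.4  93.9] [604.7 -82.8] [459.9 121.3]
pale ends [625.6  62.6] [606.4 -51. ] left slat corner [626.   74.9] [624.1  50.3]
held end [450.8 106.6] [476.6 102.7]
```

View pics/v4.png

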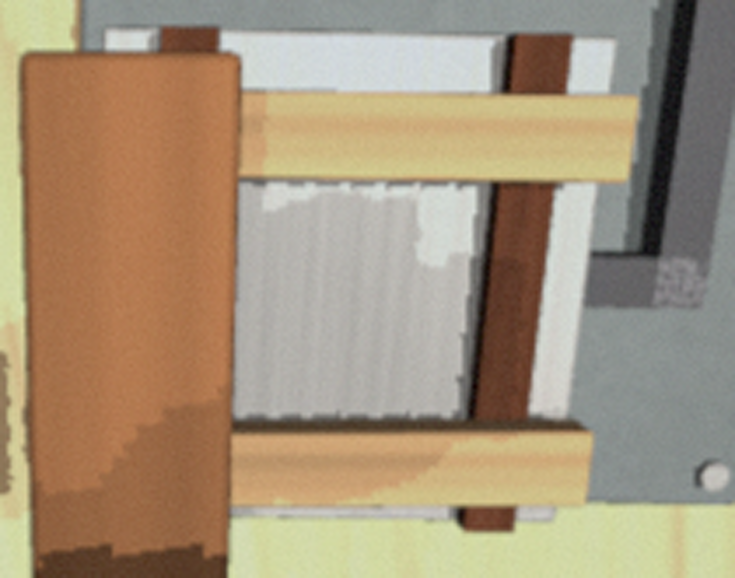

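```bash
python3 - <<'E'
from h import *
y=np.radians
yaw=y(-9.2); ex=np.array([np.cos(yaw),np.sin(yaw)]); ey=np.array([-ex[1],ex[0]]); C=np.array([531,20.5])
r=down(yaw+np.pi/2); p=C-55*ex+3.5*ey
robot.movep([*p,150],r); robot.servo_line([*p,108],feed=60)
for z in np.arange(106,98,-1.):
    robot.servo_line([*p,z],feed=20); f=robot.observe()["contact_force"]
    if f[2]>2: break
print(z,f.round(1))
grip(0.5); robot.servo_line([*p,220],feed=200); print(t())
r=down(y(-8)); p=[520.5,-334.5]
grip(0.65)
robot.movep([450,-200,260],down(y(20)))
robot.movep([*p,110],r); robot.servo_line([*p,4],feed=120)
print(robot.observe()["contact_force"].round(1))
grip(0.0,30); print(robot.observe()["grip_width"]*92)
robot.servo_line([*p,220],feed=200)
robot.movep([420,20,330],down(yaw+np.pi/2)); print(t(),robot.observe()["tcp_pos"])
im,i=snap("wrist","pics/w4.png"); np.savez("w4.npz",im=im,K=i["camera_matrix"],R=i["R"],t=i["t"])
for n in ["lift_top","low_left","slat_a"]:
    for d in viewer.pinpoint(n,"wrist")[:3]: print(n,round(d["confidence"],2),w(i,d["at"]).round(1))
rects(i,im,"slat_a","wrist",117)
cv2.imwrite("pics/v5.png",cv2.resize(im[40:300,150:500,::-1],None,fx=2.2,fy=2.2,interpolation=2))
E
```

```text
100.0 [-5.3  0.3 16.1]
16.38
[ 0.7 -0.8 -0.2]
27.95842535580886
22.87 [420.18531953  18.9876611  329.42087724]
lift_top 0.78 [533.3  21.7  64.5]
low_left 0.77 [537.8  73.8  78.3]
low_left 0.24 [425.1  16.1 326.2]
slat_a 0.97 [423.   14.6 324.8]
slat_a 0.77 [474.2  31.7  97.1]
slat_a 0.78 [151. 102.  68.] ctr [476.4  30.6] size [ 30. 179.] yaw 80.8 edge False
slat_a 0.78 [147.  91.  42.] ctr [ 667.6 -320. ] size [23. 44.] yaw 39.3 edge False
slat_a 0.76 [137.  93.  62.] ctr [410.  -43.8] size [ 69. 317.] yaw 80.5 edge False
```

View pics/v5.png

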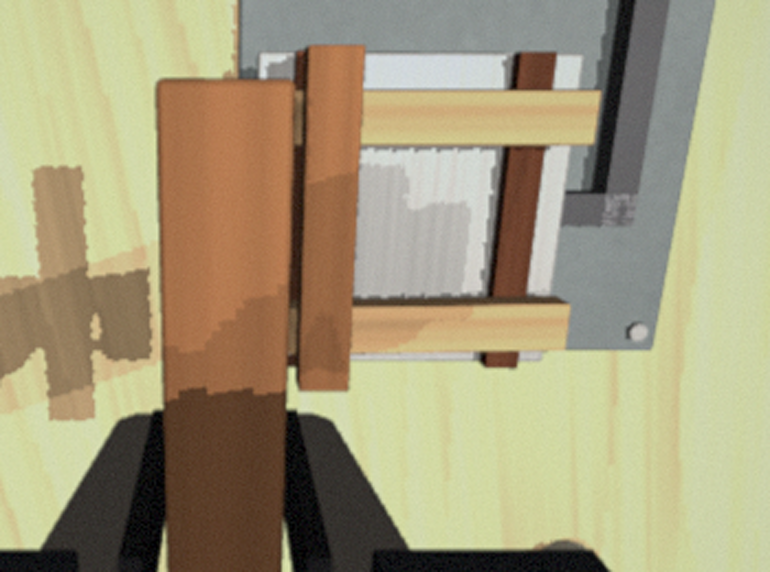

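Slat A lies squarely on the front ends and slat B is held with a similar offset. Now I place B at the rear, then inspect the tower and lever.

```bash
python3 - <<'E'
from h import *
y=np.radians
yaw=y(-9.2); ex=np.array([np.cos(yaw),np.sin(yaw)]); ey=np.array([-ex[1],ex[0]]); C=np.array([531,20.5])
r=down(yaw+np.pi/2); p=C+55*ex+3*ey
robot.movep([*p,170],r); robot.servo_line([*p,105],feed=80)
for z in np.arange(103,98,-.5):
    robot.servo_line([*p,z],feed=20); f=robot.observe()["contact_force"]
    if f[2]>2: break
print(z,f.round(1))
grip(0.5); robot.servo_line([*p,330],feed=200); print(t())
robot.movep([450,60,420],r)
im,i=snap("wrist","pics/w5.png")
rects(i,im,"slat_a","wrist",117); rects(i,im,"low_left","wrist",97)
robot.movep([510,255,420],r)
im2,i=snap("wrist","pics/w6.png"); print(t())
for n in ["lever_grip","lever_hinge"]:
    for d in viewer.pinpoint(n,"wrist")[:2]: print(n,round(d["confidence"],2),w(i,d["at"]).round(1),proj(i,w(i,d["at"])).round())
rects(i,im2,"lever_grip","wrist",225)
np.savez("w6.npz",im=im2,K=i["camera_matrix"],R=i["R"],t=i["t"])
cv2.imwrite("pics/v6.png",cv2.resize(np.hstack([im,im2])[:,:,::-1],(800,300)))
for c in ("scene","top"):
  _,i=snap(c)
  for n in ["lever_grip","lever_hinge"]:
    for d in viewer.pinpoint(n,c)[:1]: print(c,n,round(d["confidence"],2),w(i,d["at"]).round(1))
E
```

```text
100.5 [-0.8  0.4  5.9]
28.25
slat_a 0.91 [79. 46. 91.] ctr [ 456.5 -347.1] size [ 37. 112.] yaw -9.2 edge False
slat_a 0.79 [130.  89.  59.] ctr [583.7  13.6] size [ 34. 179.] yaw 81.2 edge False
slat_a 0.67 [50. 72. 45.] ctr [ 267.6 -331.1] size [ 9. 50.] yaw -9.2 edge False
slat_a 0.64 [138.  94.  62.] ctr [476.9  30.8] size [ 29. 179.] yaw 80.9 edge False
slat_a 0.41 [170. 142. 103.] ctr [538.4  79.2] size [29. 77.] yaw -9.2 edge False
low_left 0.69 [170. 142. 103.] ctr [541.   76.9] size [30. 82.] yaw -10.1 edge False
30.0
lever_grip 0.75 [580.3 259.9 225.8] [313. 149.]
lever_grip 0.17 [541.5 454.2   0.8] [250.   7.]
lever_hinge 0.66 [730.5 234.3 132.3] [413. 137.]
lever_grip 0.85 [69. 45. 43.] ctr [639.  246.1] size [104. 149.] yaw -8.5 edge False
scene lever_hinge 0.9 [727.4 236.1 132.3]
top lever_grip 0.78 [578.  265.6 227.8]
top lever_hinge 0.88 [733.  234.6 130.3]
```

View pics/v6.png

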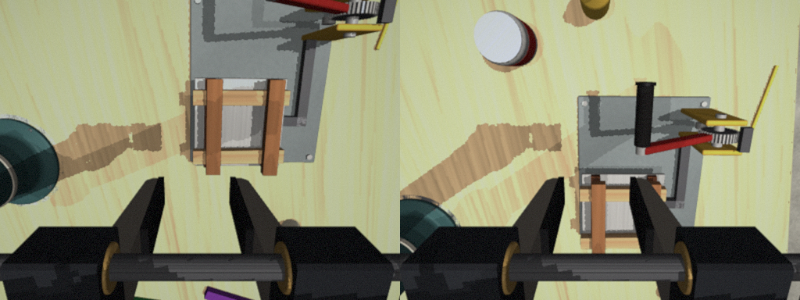

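The tower is square: the dark slats are centred at (477,31) and (584,14), yaw ~81°, and the black handle is at about (313,149) in the second picture. Now I grip the handle and work the lever along its arc, watching the force.

```bash
cat >> h.py <<'E'
yaw=np.radians(-9.2); EX=np.array([np.cos(yaw),np.sin(yaw),0]); Z=np.array([0,0,1.])
RL=down(yaw+np.pi/2); H=np.array([729.5,235.5,130.]) 
def u(th): a=np.radians(32)-th; return -np.cos(a)*EX+np.sin(a)*Z
def tcp(th,dr): return H+(180+dr)*u(th)-19*Z
E
python3 - <<'E'
from h import *
o0=robot.observe
grip(0.6,45)
p=tcp(0,0); print(p.round(1))
robot.movep(p+[0,0,90],RL); robot.servo_line(p,feed=120); f0=o0()["contact_force"]; print("pre",f0.round(1))
grip(0.0,45); o=o0(); f=o["contact_force"]; print("grip",o["grip_width"]*92,f.round(1),o["tcp_pos"].round(1))
np.save("f0.npy",f0)
dr=0.; dx=0
for k in range(1,11):   # first click only
    th=k*0.0175
    robot.servo_line(tcp(th,dr),feed=25); o=o0(); f=o["contact_force"]-f0
    fr=f@u(th); ft=f@np.cross(u(th),[-EX[1],EX[0],0])
    print(round(th,3),"fr %.1f ft %.1f"%(fr,ft),"fz %.1f"%f[2],(o["tcp_pos"]-tcp(th,dr)).round(1),"dr %.1f"%dr)
    if np.linalg.norm(f)>60: print("abort"); break
    dr+=np.clip(0.06*fr,-1,1)
np.save("dr.npy",dr); print(t(),o["grip_width"]*92)
E
```

```text
[578.8 259.9 206.4]
pre [-0.2 -0.1  0.8]
grip 22.480696310820328 [-4.9  0.4  3.2] [577.9 260.2 206.5]
0.018 fr 10.6 ft -7.7 fz 12.1 [0.3 0.1 2. ] dr 0.0
0.035 fr 10.5 ft -9.0 fz 13.1 [ 1.7 -0.1  3. ] dr 0.6
0.053 fr 10.8 ft -13.9 fz 17.4 [ 3.  -0.2  3.9] dr 1.3
0.07 fr 9.3 ft -13.9 fz 16.7 [ 3.9 -0.4  4.4] dr 1.9
0.088 fr 7.2 ft -15.6 fz 17.1 [ 4.7 -0.5  4.6] dr 2.5
0.105 fr 6.7 ft -14.0 fz 15.5 [ 5.  -0.5  4.5] dr 2.9
0.123 fr 2.4 ft -11.1 fz 11.1 [ 4.9 -0.5  3.5] dr 3.3
0.14 fr -1.5 ft -6.9 fz 5.7 [ 4.5 -0.5  2.4] dr 3.4
0.158 fr -3.8 ft -4.2 fz 2.4 [ 3.9 -0.3  1.5] dr 3.4
0.175 fr -3.8 ft -5.1 fz 3.3 [ 3.7 -0.3  1.5] dr 3.1
35.69 22.81487088599765
```

```bash
python3 - <<'E'
from h import *
o0=robot.observe; f0=np.load("f0.npy"); dr=float(np.load("dr.npy")); th=0.175
for k in range(40):
    th+=0.0175
    robot.servo_line(tcp(th,dr),feed=30); o=o0(); f=o["contact_force"]-f0
    q=o["tcp_pos"]+19*Z-H; act=np.radians(32)-np.arctan2(q[2],-q@EX); rad=np.hypot(q[2],q@EX)
    fr=f@u(th); ft=f@np.cross(u(th),[-EX[1],EX[0],0])
    print("%.3f act %.3f rad %.1f fr %.1f ft %.1f dr %.1f"%(th,act,rad,fr,ft,dr))
    if np.linalg.norm(f)>60: print("abort"); break
    dr+=np.clip(0.06*fr,-1,1)
    if act>0.518: break
np.save("dr.npy",[th,dr]); robot.hold(.3); o=o0(); f=o["contact_force"]-f0; print(t(),f.round(1),o["tcp_pos"].round(1),o["grip_width"]*92)
for c in ("scene","top","wrist"):
  im,i=snap(c,f"pics/e_{c}.png")
  for n in ["lever_grip","lift_top","low_left"]:
    for d in viewer.pinpoint(n,c)[:1]: print(c,n,round(d["confidence"],2),w(i,d["at"]).round(1))
a=cv2.imread("pics/e_scene.png")[130:290,210:430]; cv2.imwrite("pics/v7.png",cv2.resize(a,None,fx=3.5,fy=3.5,interpolation=2))
E
```

```text
0.193 act 0.176 rad 180.3 fr -2.6 ft -7.6 dr 2.9
0.210 act 0.189 rad 180.2 fr -0.5 ft -10.8 dr 2.7
0.228 act 0.204 rad 180.2 fr 0.3 ft -12.9 dr 2.7
0.245 act 0.219 rad 180.1 fr 1.7 ft -16.4 dr 2.7
0.263 act 0.236 rad 180.1 fr 2.6 ft -15.5 dr 2.8
0.280 act 0.255 rad 180.0 fr 1.5 ft -14.9 dr 3.0
0.298 act 0.277 rad 180.1 fr -0.4 ft -11.6 dr 3.1
0.315 act 0.300 rad 180.1 fr -3.7 ft -6.9 dr 3.1
0.333 act 0.322 rad 180.1 fr -3.4 ft -4.7 dr 2.8
0.350 act 0.340 rad 180.1 fr -4.4 ft -5.6 dr 2.6
0.368 act 0.356 rad 180.1 fr -2.7 ft -7.6 dr 2.4
0.385 act 0.372 rad 180.1 fr -0.9 ft -10.1 dr 2.2
0.403 act 0.386 rad 180.1 fr 1.7 ft -14.0 dr 2.1
0.420 act 0.402 rad 180.2 fr 0.8 ft -16.1 dr 2.2
0.438 act 0.420 rad 180.2 fr 0.9 ft -17.0 dr 2.3
0.455 act 0.438 rad 180.2 fr 1.4 ft -15.8 dr 2.3
0.473 act 0.459 rad 180.3 fr -0.8 ft -12.4 dr 2.4
0.490 act 0.481 rad 180.4 fr -1.7 ft -8.5 dr 2.4
0.508 act 0.502 rad 180.5 fr -3.6 ft -4.7 dr 2.3
0.525 act 0.520 rad 180.6 fr -2.0 ft -5.4 dr 2.1
41.16 [ 3.7 -0.3  4.5] [551.5 264.8 118. ] 23.375379221822637
scene lever_grip 0.81 [548.7 263.1 140.6]
scene lift_top 0.82 [523.8  26.5  90.8]
scene low_left 0.73 [534.6  76.7  99.7]
top lever_grip 0.9 [548.9 270.1 145. ]
top lift_top 0.62 [530.8  23.2  88.3]
top low_left 0.8 [539.7  77.4 105.4]
wrist lever_grip 0.67 [555.9 263.6 144.5]
wrist low_left 0.19 [5.487e+02 1.100e+02 2.000e-01]
```

View pics/v7.png

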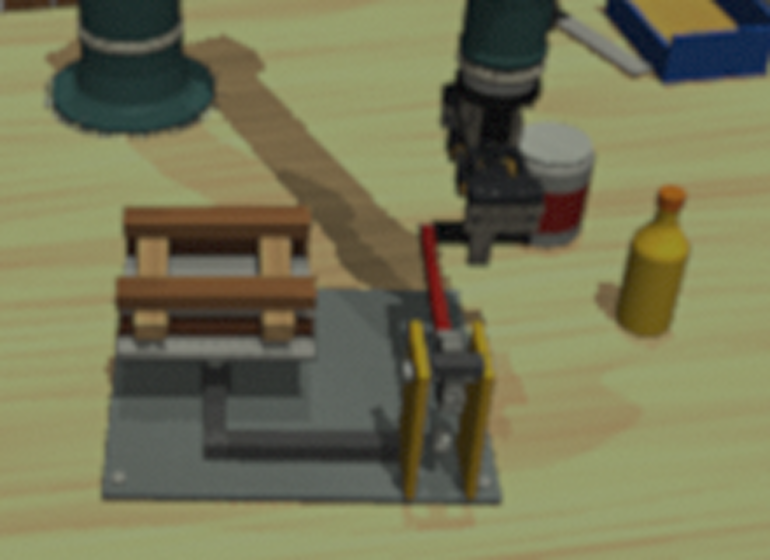

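The picture shows the tower standing and raised about 24 mm, with the handle held. The force log shows three rise-and-drop cycles. I nudge the lever a touch so it sits just past the third click, then hand in.

```bash
python3 - <<'E'
from h import *
th,dr=np.load("dr.npy"); robot.servo_line(tcp(th+0.012,dr),feed=20); robot.hold(1)
o=robot.observe(); q=o["tcp_pos"]+19*Z-H; print(np.radians(32)-np.arctan2(q[2],-q@EX),(o["contact_force"]-np.load("f0.npy")).round(1),t())
print(robot.job_done())
E
```

```text
0.5307487073546215 [1.3 0.5 6.6] 43.02
the job is handed in; nothing more can be done
None
```

I laid both dark slats squarely across the front and rear ends of the pale ones. I then pressed the lever down three clicks (about 0.53 rad) with the tower standing, and handed in at 43 s still holding the handle.

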